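Fit the blanking disc into the router plate

TASK

The router plate's round seat is to be closed with the red blanking disc. Take the wax tin out of the seat and stand it upright in the wooden tray, then tilt the red disc, hook its edge under the dark steel lip and lower it until it lies flat and fully home in the seat, and let go. Leave the larger yellow disc and everything else on the bench where it is.

Things in the scene. Friction and masses are not known exactly. Their poses are not given: they have to be found in the camera images.
- plate: Router plate, fixed, 170 x 170 mm, top 26 mm above the bench (17 mm plywood, 9 mm aluminium). Origin: centre of its underside; z up. In its middle a round seat, 95 mm in diameter, 9 mm deep, with a 40 mm hole in its floor. The dark steel lip is on its -x side (towards the robot at yaw 0; yaw within 0.6 rad). A brass pin, 8 mm thick, stands 22 mm above the top at x = 62, y = 55 mm.
- seat (a point): Centre of the seat's floor, 17 mm above the plate's underside; axes as the plate's.
- lip (a point): Middle of the lip's free edge at its underside: x -39, y 0, z 26 mm in the plate's frame. The lip, 44 mm long in y and 3 mm thick, runs from x = -39 to -65 mm and overhangs the seat's rim (radius 47.5 mm) by 8.5 mm, 9 mm above the seat's floor, so the disc cannot go in level from above.
- red_disc: Red disc, loose, about 140 g: flange 91 mm in diameter, 6 mm thick; on it a step 64 mm in diameter up to 9 mm; on that a black grip rib, 44 mm long in x, 12 mm thick in y, from 9 to 34 mm up. Origin: centre of its underside; z up. Starts flat on the bench. Any turn about its axis will do in the seat; under the lip it can tilt up to about 20 degrees. Seated, its step is level with the plate's top.
- wax_tin: Flat round wax tin with a dark green lid, loose, about 160 g: 67 mm in diameter (64 mm below the lid's rim, which begins 16 mm above the underside), 25 mm high. Origin: centre of its underside; z up. Starts standing on the seat's floor.
- tray: Dark wooden open tray, fixed: outside 166 (x) x 276 (y) x 62 mm high, walls 10 mm, floor 5 mm above the underside. Origin: centre of its underside; z up.
- yellow_disc: Yellow disc of the same form but 110 mm in diameter: too large for the seat. Loose; origin as the red one's. The two discs' places are exchanged at random.
- glue_bottle: White glue bottle with a yellow tip, 43 x 74 x 167 mm, loose; origin under its centre.
- chisel: Chisel lying on the bench between plate and tray, 27 x 260 (its y) x 28 mm; origin under its centre.
- screwdriver: Screwdriver lying on the bench in front of the plate, 27 x 224 (its y) x 28 mm; origin under its centre.
- sanding_block: Cork sanding block, 56 x 86 (its y) x 28 mm; origin under its centre.
- pencil: Pencil lying on the bench, 9 x 123 (its y) x 8 mm; origin under its centre.
Things that resemble listed ones, but are neither listed nor needed, are in the scene too. What is shaped like the wax_tin but turquoise is not meant.

How it is judged:
By the outcome, as a careful person would: the job done as asked, in the order asked, and still so for the second after the job is handed in, with the robot touching nothing.
It also fails if it takes over 61 s, if anything falls off the work surface, if the arm or the gripper's body presses on something with over 40 N, if the wrist force passes 120 N, or if a joint passes its speed limit or range.

ROBOT

A 6-joint arm with a two-finger parallel gripper is mounted at the origin on a cart in front of the work surface, level with it; the furniture and walls round the work are solid. World frame = base frame: x ahead of the robot, y to its left, z up, the work surface at z = 0. Lengths are in mm, angles in rad, forces in N, time in s.
With the tool pointing down it reaches from about 250 to 850 mm from the base axis. Payload 12.5 kg.
Tool frame: the origin (TCP) lies midway between the tips of the shut fingers; the grasp point (between the pads) lies 19 mm behind it; z points along the fingers, y is the line along which they close (so a half turn about z gives the same grasp; the last joint's range is limited). The gripper opens to 93 mm and grips with 3 to 60 N. Pads are 15 mm wide; open, the fingers measure 128 mm over their backs; the gripper's body (75 mm by 188 mm) begins 65 mm behind the grasp point.
Start: joints at [1.179, 0.351, 1.652, -0, 1.139, -0.085], TCP at [166.074, 524.313, 218.633] pointing down, gripper open.
Joint ranges: [-2.75, 2.75], [-0.79, 2.1], [0.01, 2.65], [-1.57, 4.71], [0.07, 3.14], [-2.87, 2.87]. Speed limits (rad/s): [2.22, 2.22, 2.79, 3.14, 3.14, 3.14].

INTERFACE

Orientations are given as a rotation vector (axis times angle).
In Python, from workcell import * gives the robot as it stands. The module is installed in compiled form; this text tells all that it offers.
- The arm moves only by the tool play_rows, never from a script. Its argument "targets" is a list that holds one entry, the list of rows, each a list of 7 numbers: the shift along the tool's x, y, z in cm, then the turn, a rotation vector about the tool's x, y, z in degrees, then the opening, from 0 (shut) to 1 (fully open). In form: [[[x, y, z, ax, ay, az, jaw], ...]]. A call has 1 to 10 rows; each row shifts and turns the commanded pose from where the row before left it, along the tool's axes as they then stand; what a row does not reach is not made up. A row lasts 1/10 s, in which the tool goes at most 50 mm and 8.59 degrees, less where a joint would pass 70% of its speed; a pose out of reach is approached as far as the arm can. A call is refused whole if a number of a shift passes 5 or a number of a turn 8.59, either way. A call with a gripper value outside its range is refused whole. The fingers move at their own pace and stop on an object; "newtons" is the grip in N (left out, the last holds). Time passes only in rows, so rows that do not move let the fingers close. It gives the time, the measured TCP pose, the force, the opening and the grip force at its end, in the units of the state.
- observe(): the state, without advancing time (a new reading comes with each control period).
- capture(name): name is "scene" or "top" or "wrist"; returns a dict with "frame" (420x560x3 uint8, red, green, blue), "intrinsics" (3x3 intrinsics, pixels), "camera_from_world" (4x4, takes a point from world to camera coordinates). Camera axes: x right, y down, z forward; pixel columns grow to the right and rows downward; lengths in mm; the calibration is good to about 2 mm. A picture is of the moment at which its call begins. There is no depth.
- finish_job(): hands the job in; it is judged then, once.
The state is a dict: "time": time; "joint_positions": joint angles; "joint_velocities": joint speeds; "joint_efforts": joint torques, N m; "position": TCP position; "tool_rot": TCP orientation; "force": force on the tool from outside, world axes, zero at the start; "wrist_torque": the same for the moment, N m; "opening": finger opening in mm; "grasp_force": force on a finger pad.
Only numpy, scipy, OpenCV 4.12 (cv2) and the standard library are available. Lean on these libraries where they do the work, as an engineer would, in place of code of your own. Each camera call takes 0.05 s, during which the arm holds its last target. There are 200 camera calls.

## Working session

There is one attempt and no reset: what is moved stays moved. The work goes in short steps, Python scripts to look and compute and a tool call to move; the robot and the scene stay as the last step left them, time stands still between calls to the robot, and variables do not carry over. Pictures are saved under pics/ and viewed, at most 10 in all, crops included, and the job is handed in when it is done.

Besides the shell and the picture viewer there is one more tool, called after "Request:" as name(argument=value, ...), one argument or row to a line, values as JSON. play_rows: Moves the arm, as the interface text tells. Its arguments: {"type":"object","properties":{"targets":{"type":"array","items":{"type":"array","items":{"type":"array","items":{"type":"number"}}}},"newtons":{"type":"number"}},"required":["targets"]}

```bash
mkdir -p pics
cat > h.py <<'E'
from workcell import *
import numpy as np, cv2
from scipy.spatial.transform import Rotation as R
def ray(c,u,v,z):
    K=np.array(c["intrinsics"]);T=np.array(c["camera_from_world"])
    d=T[:3,:3].T@np.linalg.inv(K)@[u,v,1]; o=-T[:3,:3].T@T[:3,3]
    return o+d*(z-o[2])/d[2]
def proj(c,p):
    K=np.array(c["intrinsics"]);T=np.array(c["camera_from_world"])
    q=K@(T[:3,:3]@np.array(p)+T[:3,3]); return q[:2]/q[2]
def save(c,n,box=None,s=1):
    f=c["frame"][:,:,::-1]
    if box: f=f[box[1]:box[3],box[0]:box[2]]
    cv2.imwrite("pics/"+n,cv2.resize(f,None,fx=s,fy=s,interpolation=cv2.INTER_CUBIC))
E
python3 - <<'E'
from h import *
import pickle
c={n:capture(n) for n in("scene","top")}
pickle.dump(c,open("c0.pkl","wb"))
save(c["top"],"top0.png",s=1.42); save(c["scene"],"scene0.png",s=1.42)
print(observe()); 
for n in c: T=c[n]["camera_from_world"];print(n,-T[:3,:3].T@T[:3,3],c[n]["intrinsics"])
E
```

```text
{'time': 0.1, 'joint_positions': array([ 1.17941132e+00,  3.51195329e-01,  1.65233565e+00,  6.08771199e-06,
        1.13912611e+00, -8.45515937e-02]), 'joint_velocities': array([ 0.00120155, -0.00075229, -0.00153728, -0.00074505,  0.00097887,
       -0.00116234]), 'joint_efforts': array([ 1.77196620e-03, -4.98027170e+01, -2.85714090e+01,  7.01146759e-02,
        2.37478490e-02, -4.44439604e-05]), 'position': array([165.95405479, 524.04359037, 218.1574573 ]), 'tool_rot': array([-4.80049070e-01, -3.10443947e+00,  1.62269989e-03]), 'force': array([-0.32519446,  0.2559706 , -0.76560763]), 'wrist_torque': array([ 0.02861765,  0.00938528, -0.03392341]), 'grasp_force': 0.0, 'opening': 93.00796644168555}
scene [-502.34146124 -765.1746123   738.66090938] [[526.06352059   0.         281.55250542]
 [  0.         526.06352059 208.2734257 ]
 [  0.           0.           1.        ]]
top [ 392.15775233   -4.09532804 1028.6777532 ] [[419.55470572   0.         281.24541114]
 [  0.         419.55470572 206.98076258]
 [  0.           0.           1.        ]]
```

View pics/top0.png

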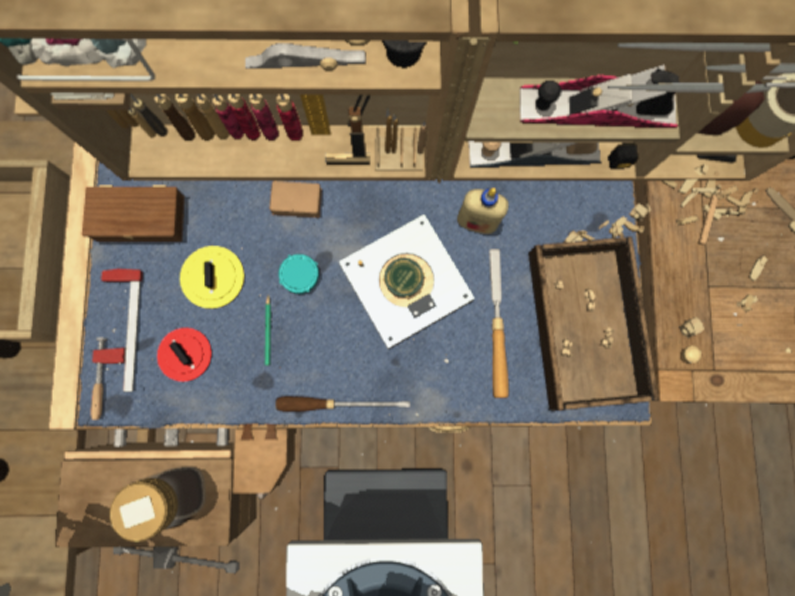

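View pics/scene0.png

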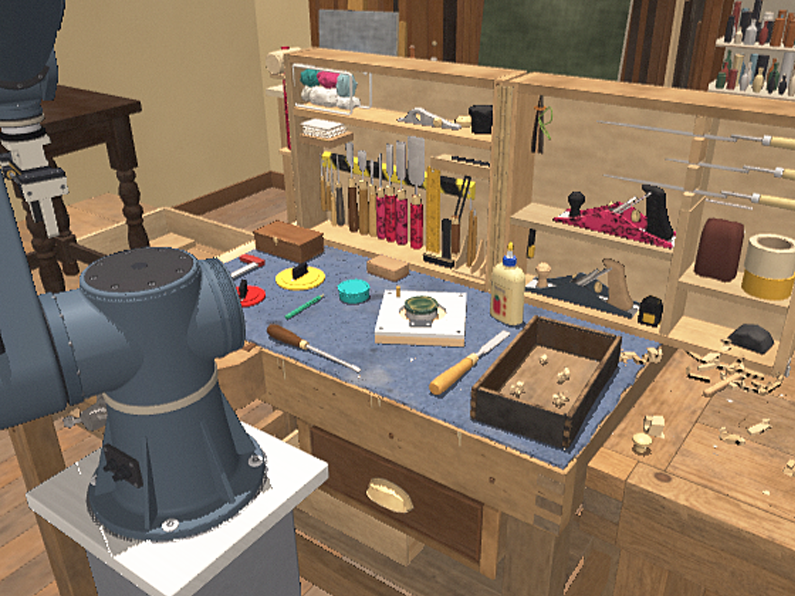

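Top view (zoom 1.42): the tin with the dark green lid sits in the seat at about (406,278), and the turquoise look-alike is at (299,274). The red disc is at (184,354), the yellow one at (211,277). The plate is centred near (407,282), with the lip towards (421,305). The tray is on the right, around (592,323).

Run:
```python
from h import *
import pickle
c=pickle.load(open("c0.pkl","rb"))["top"]
f=c["frame"][:,:,::-1]
a=cv2.resize(f[145:250,232:342],None,fx=5,fy=5,interpolation=cv2.INTER_CUBIC)
b=cv2.resize(f[220:280,100:160],None,fx=4,fy=4,interpolation=cv2.INTER_CUBIC)
im=np.zeros((525,800,3),np.uint8); im[:,:550]=a; im[:240,555:795]=b
im[245:485,555:795]=cv2.resize(f[165:225,120:180],None,fx=4,fy=4,interpolation=cv2.INTER_CUBIC)
cv2.imwrite("pics/crop1.png",im)
```

```text
(no output)
```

View pics/crop1.png

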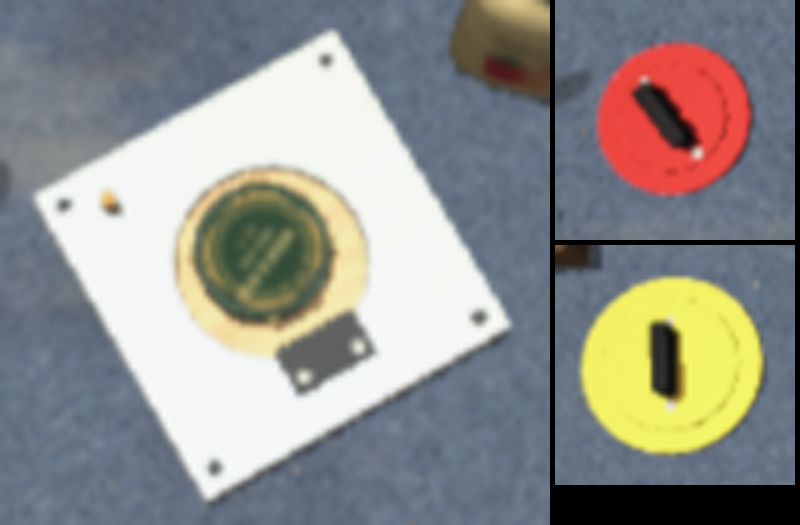

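The crop shows, in the left panel: plate corners at (335,30), (35,195), (207,500) and (510,325), the lip around (325,352), the green lid centred at about (264,253) and the pin at (110,203). In the upper right panel the red disc is at (674,118), with its rib running from (640,85) to (692,148). The yellow disc is clearly the larger of the two.

Things that could be mistaken, in zoomed-top pixels:
- **Tin:** green lid (406,278) or turquoise (299,274). I choose the green one, which is in the seat.
- **Disc:** red (184,354) or yellow (211,277). I choose the red one.
- **Tray:** the dark open tray (592,323) or the brown box (131,213). I choose the open tray.

Run:
```python
from h import *
import pickle
C=pickle.load(open("c0.pkl","rb"));c=C["top"]
P=lambda x,y,z:ray(c,(x+.5)/5-.5+232,(y+.5)/5-.5+145,z)
Q=[P(*q,26) for q in((335,30),(35,195),(207,500),(510,325))]
ctr=np.mean(Q,0); print("corners",np.round(Q,1).tolist(),"ctr",ctr)
print("sides",[np.linalg.norm(Q[i]-Q[i-1]) for i in range(4)])
d=(Q[0]+Q[1]-Q[2]-Q[3]);print("yaw x axis",np.degrees(np.arctan2(d[1],d[0])))
e=(Q[1]+Q[2]-Q[0]-Q[3]);print("yaw y axis-90",np.degrees(np.arctan2(e[1],e[0]))-90)
print("lip-ish",P(325,352,29),"pin",P(107,196,48),"tin lid",P(264,253,42))
hsv=cv2.cvtColor(c["frame"],cv2.COLOR_RGB2HSV);H,S,V=[hsv[:,:,i].astype(int) for i in range(3)]
def fit(m,box,z,n):
    mm=np.zeros_like(H,np.uint8);x0,y0,x1,y1=box;mm[y0:y1,x0:x1]=m[y0:y1,x0:x1]
    cs=max(cv2.findContours(mm,cv2.RETR_EXTERNAL,cv2.CHAIN_APPROX_NONE)[0],key=cv2.contourArea)
    (u,v),ax,an=cv2.fitEllipse(cv2.convexHull(cs));p=ray(c,u,v,z)
    print(n,u,v,ax,"p",p,"diam",np.array(ax)*(1028.7-z)/419.55)
    return p
fit(((H<6)|(H>174))&(S>150),(100,220,160,280),6,"red")
fit((H>22)&(H<35)&(S>110),(120,165,180,225),6,"yellow")
fit((V<110),(262,170,302,214),40,"tin dark")
# rib
mm=np.zeros_like(H,np.uint8);mm[225:272,110:152]=(V<90)[225:272,110:152]
cs=max(cv2.findContours(mm,cv2.RETR_EXTERNAL,cv2.CHAIN_APPROX_NONE)[0],key=cv2.contourArea)
(u,v),wh,a=cv2.minAreaRect(cs);b=cv2.boxPoints(((u,v),wh,a));W=np.array([ray(c,*q,34) for q in b])
print("rib c",ray(c,u,v,34),wh);print(np.round(W,1).tolist())
s1=ray(c,(643-555.)/4+100,79/4+220,9);s2=ray(c,(697-555.)/4+100,154/4+220,9);print("screws",s1,s2,(s1+s2)/2,np.degrees(np.arctan2(*(s1-s2)[1::-1])))
# tray top corners (from zoomed)
T=[ray(c,x/1.42,y/1.42,62) for x,y in((533,246),(628,239),(656,398),(553,409))];print("tray",np.round(T,1).tolist(),np.mean(T,0))
o=observe();print(R.from_rotvec(o["tool_rot"]).as_matrix().round(3))
```

```text
corners [[699.9, -69.6, 26.0], [616.5, 78.1, 26.0], [467.4, -5.3, 26.0], [551.4, -152.6, 26.0]] ctr [583.79163284 -37.37046188  26.        ]
sides [np.float64(170.1121575779538), np.float64(169.64152289351128), np.float64(170.86643627293793), np.float64(169.62488661796374)]
yaw x axis 29.210089316991105
yaw y axis-90 29.57618216460766
lip-ish [538.08188279 -62.4199487   29.        ] pin [611.00472275  41.95587176  48.        ] tin lid [584.22875889 -33.01923097  42.        ]
red 129.42092895507812 249.2939453125 (36.08549499511719, 38.14773178100586) p [459.38967036 341.09689944   6.        ] diam [87.96242577 92.98935834]
yellow 148.9388427734375 194.73504638671875 (43.074913024902344, 45.12400817871094) p [593.36839696 300.25248011   6.        ] diam [104.99991312 109.9948115 ]
tin dark 284.2358093261719 195.44000244140625 (25.6715030670166, 27.04746437072754) p [584.03252711 -32.67884835  40.        ] diam [60.49675863 63.73931122]
rib c [459.1534212  336.57767657  34.        ] (18.600000381469727, 6.199999809265137)
[[472.3, 356.1, 34.0], [481.0, 345.0, 34.0], [446.0, 317.1, 34.0], [437.4, 328.2, 34.0]]
screws [482.26687731 359.06381129   9.        ] [437.09532563 324.46642486   9.        ] [459.68110147 341.76511808   9.        ] 37.448899477879536
tray [[632.9, -249.3, 62.0], [644.7, -410.6, 62.0], [380.7, -437.6, 62.0], [364.6, -269.8, 62.0]] [ 505.73932648 -341.81689661   62.        ]
[[-0.953  0.302 -0.   ]
 [ 0.302  0.953 -0.001]
 [ 0.    -0.001 -1.   ]]
```

Request:
play_rows(
  targets=[
    [[0,0,0,0,0,-5.87,1],[0,0,0,0,0,-5.87,1],[0,0,0,0,0,-5.84,1],[-2.5,-3.3,0,0,0,0,1],[-2.8,-3.75,0,0,0,0,1],[-2.8,-3.75,0,0,0,0,1],[-2.8,-3.75,0,0,0,0,1],[-2.8,-3.75,0,0,0,0,1],[-2.8,-3.75,0,0,0,0,1],[-2.8,-3.75,0,0,0,0,1]],
  ],
)

```text
time: 1.1
position: [359.8, 264.6, 218.6]
tool_rot: [0.0, -3.142, 0.0]
force: [-0.1, 0.5, 0.4]
opening: 93.2
grasp_force: 0.0
```

Run:
```python
from h import *
import pickle
C=pickle.load(open("c0.pkl","rb"));c=C["top"]
for n,x,y,z in(("bottle",483,215,60),("spot",602,370,5),("spot2",585,268,5),("chip",566,348,8),("chip",605,338,8),("chisel",500,393,15),("chiselT",495,252,5)):print(n,ray(c,x/1.42,y/1.42,z).round())
print(observe())
```

```text
bottle [ 687. -167.   60.]
spot [ 428. -373.    5.]
spot2 [ 607. -354.    5.]
chip [ 466. -312.    8.]
chip [ 483. -381.    8.]
chisel [ 390. -194.   15.]
chiselT [ 636. -196.    5.]
{'time': 1.1, 'joint_positions': array([ 5.29809360e-01,  1.60932874e-01,  1.90417816e+00,  1.17806896e-05,
        1.07651156e+00, -1.04118815e+00]), 'joint_velocities': array([-1.04882171e+00, -3.06928908e-02,  3.67850693e-02, -5.94895641e-04,
       -1.13618990e-02, -1.04265802e+00]), 'joint_efforts': array([ 8.80152762e+00, -3.85556173e+01, -2.60370612e+01,  1.85097812e-02,
        2.71861777e-01,  1.74934912e+00]), 'position': array([359.76581548, 264.59196459, 218.61345517]), 'tool_rot': array([ 3.07241809e-04, -3.14156156e+00,  9.70313306e-06]), 'force': array([-0.06969862,  0.51521285,  0.44846987]), 'wrist_torque': array([ 0.07552812, -0.05055687,  0.01085503]), 'grasp_force': 0.0, 'opening': 93.20143673959872}
```

Request:
play_rows(
  targets=[
    [[-2.8,-3.75,0,0,0,0,1],[-2.8,-3.75,0,0,0,0,1],[-2.8,-3.75,0,0,0,0,1],[-2.8,-3.75,0,0,0,0,1],[-2.8,-3.75,0,0,0,0,1],[-2.8,-3.75,0,0,0,0,1],[-2.8,-3.75,0,0,0,0,1],[-2.8,-3.65,2,0,0,0,1],[0,0,2,0,0,0,1],[0,0,0,0,0,0,1]],
  ],
)

```text
time: 2.1
position: [581.7, -33.3, 175.7]
tool_rot: [-0.003, -3.136, -0.001]
force: [-0.5, 0.2, -0.0]
opening: 93.1
grasp_force: 0.0
```

Run:
```python
from h import *
c=capture("wrist");save(c,"w1.png",s=1.42)
T=c["camera_from_world"];print(-T[:3,:3].T@T[:3,3])
for p in((584,-33,42),(546.5,-56.6,29),(611,41,48),(583.8,-37.4,26)):print(p,proj(c,p)*1.42)
```

```text
[504.96447255 -33.62673845 342.44566759]
(584, -33, 42) [405.22359182 284.55416647]
(546.5, -56.6, 29) [364.98345945 217.3070626 ]
(611, 41, 48) [531.42537671 331.48782663]
(583.8, -37.4, 26) [397.97873723 277.60191072]
```

View pics/w1.png

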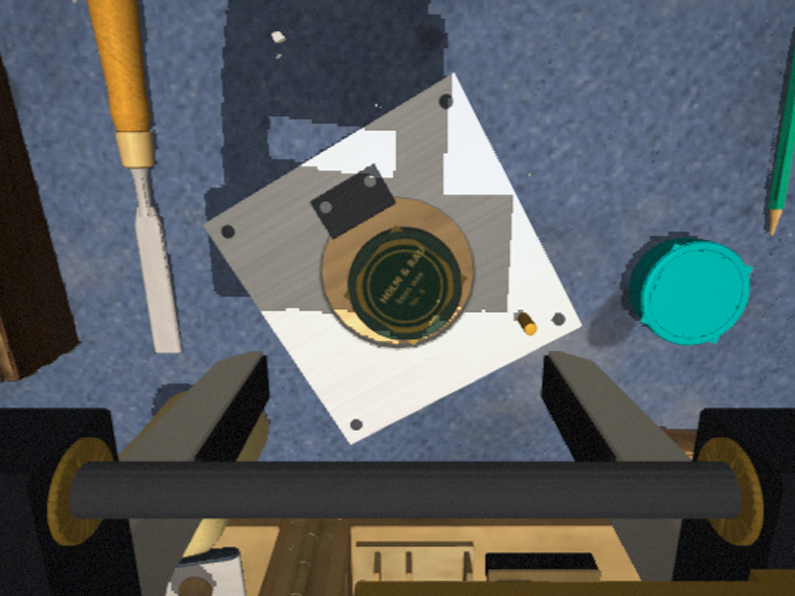

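The wrist view shows the green lid at (406,283), where I predicted (405,284). The lip is at (353,200) and the pin at (529,325), also as predicted. The fingers' line is clear of both, so I'm descending.

Request:
play_rows(
  targets=[
    [[-0.1,0,3,0,0,0,1],[0,0,3,0,0,0,1],[0,0,3,0,0,0,1],[0,0,2,0,0,0,1],[0,0,1.5,0,0,0,1],[0,0,1,0,0,0,1],[0,0,0.5,0,0,0,1],[0,0,0,0,0,0,1],[0,0,0,0,0,0,1]],
  ],
)

```text
time: 3.05
position: [584.5, -32.5, 39.5]
tool_rot: [-0.0, 3.14, -0.0]
force: [0.5, -0.0, 0.4]
opening: 93.0
grasp_force: 0.0
```

Request:
play_rows(
  targets=[
    [[0,0,0.5,0,0,0,1],[0,0,0.4,0,0,0,1],[0,0,0,0,0,0,0.6],[0,0,0,0,0,0,0.6],[0,0,0,0,0,0,0.6],[0,0,0,0,0,0,0.6],[0,0,0,0,0,0,0.6],[0,0,0,0,0,0,0.6]],
  ],
  newtons=25,
)

```text
time: 3.85
position: [584.1, -32.6, 29.8]
tool_rot: [-0.0, 3.141, -0.0]
force: [0.7, 0.2, -0.4]
opening: 66.8
grasp_force: 25.0
```

Request:
play_rows(
  targets=[
    [[0,0,-1.5,0,0,0,0.6],[0,0,-3,0,0,0,0.6],[0,0,-3.5,0,0,0,0.6],[0,0,-3,0,0,0,0.6],[0.8,-1.6,-1,0,0,0,0.6],[1.7,-3.5,0,0,0,0,0.6],[1.7,-3.5,0,0,0,0,0.6],[1.7,-3.5,0,0,0,0,0.6],[1.7,-3.5,0,0,0,0,0.6],[1.7,-3.5,0,0,0,0,0.6]],
  ],
)

```text
time: 4.85
position: [489.1, -225.3, 149.5]
tool_rot: [-0.0, -3.141, -0.0]
force: [0.6, 0.2, -1.4]
opening: 66.7
grasp_force: 25.0
```

Request:
play_rows(
  targets=[
    [[1.7,-3.5,0,0,0,0,0.6],[1.7,-3.5,0,0,0,0,0.6],[1.7,-3.5,0,0,0,0,0.6],[1,-1.5,0,0,0,0,0.6],[0,0,0,0,0,0,0.6],[0,0,0,0,0,0,0.6]],
  ],
)

```text
time: 5.45
position: [429.3, -343.4, 149.5]
tool_rot: [-0.002, -3.141, -0.001]
force: [0.2, -0.8, -1.1]
opening: 66.5
grasp_force: 25.0
```

Run:
```python
from h import *
c=capture("top");save(c,"top1.png",(360,150,480,300),4)
print(observe()["position"])
```

```text
[ 429.75189143 -342.96595137  149.50181154]
```

View pics/top1.png

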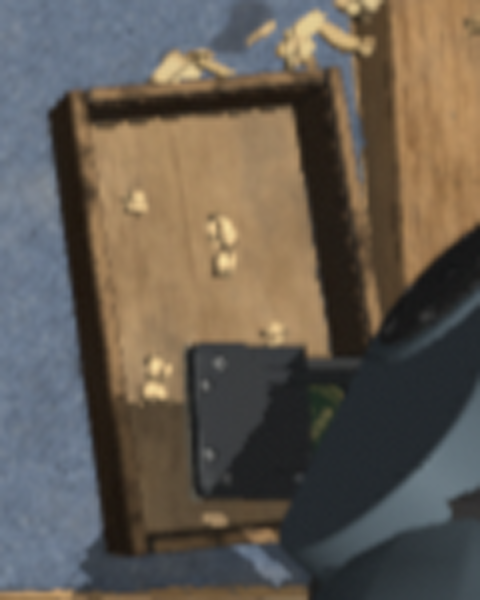

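The crop shows the gripper over the tray with the green tin held at (325,410). The tray's left wall has its outer foot running from (52,110) to (108,550). There is a loose chip at (215,520) and another pair at (155,380).

Run:
```python
from h import *
c=capture("top")
for n,x,y,z in(("footTL",52,112,0),("footBL",106,550,0),("topTL",75,95,62),("topBL",135,552,62),("topTR",335,68,62),("floorTR",297,108,5),("floorR",332,345,5),("chip",215,520,8),("chip2",155,380,8),("chip3",272,333,8)):print(n,ray(c,x/4+360,y/4+150,z).round(1))
```

```text
footTL [ 636.  -258.5    0. ]
footBL [ 364.1 -279.7    0. ]
topTL [ 631.6 -257.4   62. ]
topBL [ 364.6 -279.6   62. ]
topTR [ 648.  -414.4   62. ]
floorTR [ 637.1 -412.6    5. ]
floorR [ 487.3 -424.3    5. ]
chip [ 381.6 -344.5    8. ]
chip2 [ 466.1 -312.6    8. ]
chip3 [ 494.6 -386.4    8. ]
```

Request:
play_rows(
  targets=[
    [[-0.2,-1.3,0,0,0,0,0.6],[0,0,2,0,0,0,0.6],[0,0,3.5,0,0,0,0.6],[0,0,3.5,0,0,0,0.6],[0,0,2,0,0,0,0.6],[0,0,1,0,0,0,0.6],[0,0,0.7,0,0,0,0.6],[0,0,0.2,0,0,0,0.6],[0,0,0.2,0,0,0,0.6],[0,0,0,0,0,0,0.6]],
  ],
)

```text
time: 6.55
position: [432.3, -356.9, 19.3]
tool_rot: [-0.0, 3.141, -0.001]
force: [-1.0, -0.3, -1.7]
opening: 66.8
grasp_force: 25.0
```

Request:
play_rows(
  targets=[
    [[0,0,0.1,0,0,0,0.6],[0,0,0.1,0,0,0,0.6],[0,0,0,0,0,0,0.6]],
  ],
)

```text
time: 6.85
position: [432.3, -356.9, 18.0]
tool_rot: [-0.0, 3.141, -0.001]
force: [-3.0, 1.5, 10.2]
opening: 66.8
grasp_force: 25.0
```

Request:
play_rows(
  targets=[
    [[0,0,0,0,0,0,0.82],[0,0,0,0,0,0,0.82],[0,0,0,0,0,0,0.82],[0,0,-1.5,0,0,0,0.82],[0,0,-3,0,0,0,0.82],[0,0,-4,0,0,0,0.82],[0,0,-4,0,0,0,0.82],[0,0,-4,0,0,0,0.6],[0,0,-2,0,0,0,0.6],[0,0,0,0,0,0,0.6]],
  ],
)

```text
time: 7.85
position: [433.0, -357.4, 205.7]
tool_rot: [-0.0, 3.137, -0.007]
force: [0.3, -0.4, -0.1]
opening: 58.1
grasp_force: 0.0
```

Run:
```python
from h import *
print(observe()["joint_positions"])
c=capture("wrist")
u,v=proj(c,(432,-357,30));print(u,v)
hsv=cv2.cvtColor(c["frame"],cv2.COLOR_RGB2HSV)
save(c,"w2.png",s=1)
```

```text
[-7.73049884e-01  3.81939396e-01  1.64029515e+00 -1.42210351e-05
  1.11317537e+00 -2.34391578e+00]
286.44791604330356 183.73795356762557
```

View pics/w2.png

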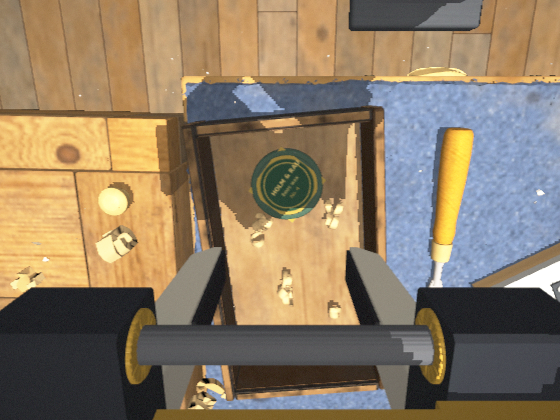

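The wrist view shows the green tin standing in the tray at (287,184), clear of the chips, where I predicted (286,184). Next I pass over the plate to measure the seat, then go to the red disc.

Request:
play_rows(
  targets=[
    [[-1.2,2.5,0,0,0,0,0.35],[-2.1,4.5,0,0,0,0,0.35],[-2.1,4.5,0,0,0,0,0.35],[-2.1,4.5,0,0,0,0,0.35],[-2.1,4.5,0,0,0,0,0.35],[-2.1,4.5,0,0,0,0,0.35],[-2.1,4.5,0,0,0,0,0.35],[-1.1,2.9,0,0,0,0,0.35],[0,0,0,0,0,0,0.35],[0,0,0,0,0,0,0.35]],
  ],
)

```text
time: 8.9
position: [580.4, -32.2, 200.4]
tool_rot: [0.002, -3.139, -0.0]
force: [1.0, 0.3, -0.2]
opening: 32.4
grasp_force: 0.0
```

Run:
```python
from h import *
c=capture("wrist");cv2.imwrite("w3.png",c["frame"][:,:,::-1]);import pickle;pickle.dump(c,open("w3.pkl","wb"))
print(observe()["position"]);print(proj(c,(583.8,-37.4,26)))
save(c,"w3c.png",(140,40,420,250),2.8)
```

```text
[580.30550983 -32.99396808 200.70965257]
[279.55189453 189.88729275]
```

View pics/w3c.png

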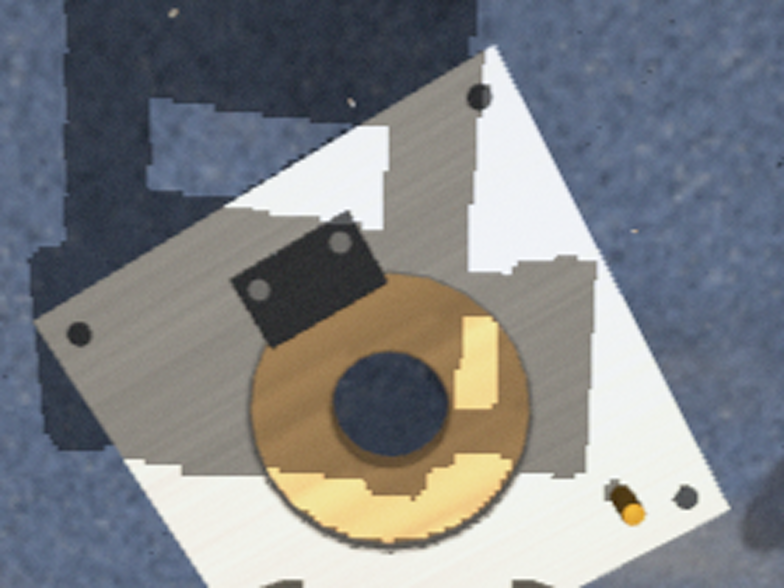

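The crop shows the empty seat: rim from x=250 to 530 and y=272 to 549, centred at about (390,410). The lip corners are (230,280), (350,210), (387,280) and (272,348), and the pin tip is at (633,515).

Run:
```python
from h import *
import pickle
c=pickle.load(open("w3.pkl","rb"))
P=lambda x,y,z:ray(c,(x+.5)/2.8-.5+140,(y+.5)/2.8-.5+40,z).round(1)
for n,x,y,z in(("seat",390,410.5,26),("L",250,410,26),("R",530,410,26),("B",390,549,26),("T",390,272,26),("hole",390,404,17),("pintip",633,515,48),("c1",493,45,26),("c2",36,322,26),("c4",728,510,26),("lipA",272,348,29),("lipB",387,280,29)):print(n,P(x,y,z))
Q=[P(728,510,26),P(36,322,26)];print("ctr by diag",(Q[0]+Q[1])/2)
yaw=np.radians(29.4);ct=np.array([583.8,-37.4]);Rz=np.array([[np.cos(yaw),-np.sin(yaw)],[np.sin(yaw),np.cos(yaw)]])
for n,p in(("pin",(62,55)),("lipA",(-39,-22)),("lipB",(-39,22)),("c4",(85,85)),):print(n,ct+Rz@p)
E=np.array(c["camera_from_world"]);print(E.round(3))
```

```text
seat [580.4 -37.9  26. ]
L [580.3 -84.5  26. ]
R [580.1   8.6  26. ]
B [629.3 -38.1  26. ]
T [534.9 -37.8  26. ]
hole [580.1 -38.1  17. ]
pintip [609.5  40.1  48. ]
c1 [466.9  -6.4  26. ]
c2 [ 551.1 -152.9   26. ]
c4 [615.   77.5  26. ]
lipA [559.  -76.1  29. ]
lipB [537.1 -38.7  29. ]
ctr by diag [583.05 -37.7   26.  ]
pin [610.81554984  40.95279234]
lipA [560.62254395 -75.71195024]
lipB [539.02277879 -37.37854255]
c4 [616.12635489  78.379993  ]
[[-2.00000e-03  1.00000e+00  1.00000e-03  3.33460e+01]
 [ 9.62000e-01  2.00000e-03  2.73000e-01 -5.84233e+02]
 [ 2.73000e-01  1.00000e-03 -9.62000e-01  2.15429e+02]
 [ 0.00000e+00  0.00000e+00  0.00000e+00  1.00000e+00]]
```

Request:
play_rows(
  targets=[
    [[0.8,2.4,0,0,0,0,0.35],[1.4,4.3,0,0,0,0,0.35],[1.4,4.3,0,0,0,0,0.35],[1.4,4.3,0,0,0,0,0.35],[1.4,4.3,0,0,0,0,0.35],[1.4,4.3,0,0,0,0,0.35],[1.4,4.3,0,0,0,0,0.35],[1.4,4.3,0,0,0,0,0.35],[1.4,4.3,0,0,0,0,0.35],[0.15,0.6,0,0,0,-8,0.35]],
  ],
)

```text
time: 9.95
position: [458.2, 343.6, 201.3]
tool_rot: [0.22, -3.133, -0.001]
force: [0.2, 1.0, -0.2]
opening: 32.5
grasp_force: 0.0
```

Request:
play_rows(
  targets=[
    [[0,0,0,0,0,-8,0.35],[0,0,0,0,0,-8,0.35],[0,0,0,0,0,-8,0.35],[0,0,0,0,0,-6,0.35],[0,0,0,0,0,0,0.35],[0,0,0,0,0,0,0.35]],
  ],
)

```text
time: 10.55
position: [459.8, 340.5, 201.5]
tool_rot: [1.016, -2.972, 0.0]
force: [0.8, -0.3, 0.6]
opening: 32.7
grasp_force: 0.0
```

Run:
```python
from h import *
c=capture("wrist")
o=observe();M=R.from_rotvec(o["tool_rot"]).as_matrix();print(o["position"],"yaw",np.degrees(np.arctan2(M[1,1],M[0,1])))
for p in((459.5,341.3,6),(459.5,341.3,34)):print(proj(c,p))
u,v=map(int,proj(c,(459.5,341.3,10)));print(u,v)
save(c,"w4.png",(u-90,v-70,u+90,v+70),4)
hsv=cv2.cvtColor(c["frame"],cv2.COLOR_RGB2HSV);H,S,V=[hsv[:,:,i].astype(int) for i in range(3)]
m=(((H<8)|(H>172))&(S>140)).astype(np.uint8)
k=max(cv2.findContours(m,0,cv2.CHAIN_APPROX_NONE)[0],key=cv2.contourArea);x,y,w,h=cv2.boundingRect(k);print("bbox",x,y,w,h)
w3=np.array([ray(c,*q,6)[:2] for q in k[:,0,:]],np.float32);print("circ",cv2.minEnclosingCircle(w3),cv2.fitEllipse(w3))
import pickle;pickle.dump(c,open("w4.pkl","wb"))
```

```text
[459.74954497 340.7192507  201.57046248] yaw 127.77561500194093
[285.28620823 181.30526077]
[285.33013565 187.76475968]
285 182
bbox 239 133 92 91
circ ((458.5892333984375, 339.8456726074219), 45.40171432495117) ((458.5310363769531, 339.92620849609375), (89.36707305908203, 89.78802490234375), 130.4893798828125)
```

View pics/w4.png

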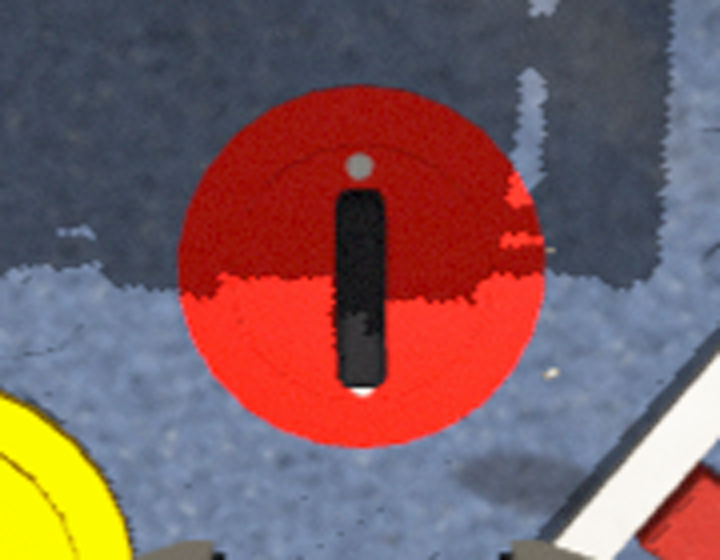

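The rib runs vertically at x≈360, y=190–388, in line with the tool's x. The disc is centred at (361,266) with a diameter of 91 mm, so it is the red disc and the approach is aligned.

Request:
play_rows(
  targets=[
    [[0.07,0,3,0,0,0,0.35],[0,0,4.5,0,0,0,0.35],[0,0,4.5,0,0,0,0.35],[0,0,3,0,0,0,0.35],[0,0,2,0,0,0,0.35],[0,0,1,0,0,0,0.35],[0,0,0.6,0,0,0,0.35],[0,0,0.2,0,0,0,0.35],[0,0,0,0,0,0,0.35],[0,0,0,0,0,0,0.35]],
  ],
)

```text
time: 11.6
position: [459.4, 341.3, 14.6]
tool_rot: [-1.022, 2.969, 0.0]
force: [0.1, -0.3, -0.5]
opening: 32.5
grasp_force: 0.0
```

Request:
play_rows(
  targets=[
    [[0,0,0.25,0,0,0,0.35],[0,0,0,0,0,0,0.35],[0,0,0,0,0,0,0.05],[0,0,0,0,0,0,0.05],[0,0,0,0,0,0,0.05],[0,0,0,0,0,0,0.05],[0,0,0,0,0,0,0.05]],
  ],
  newtons=40,
)

```text
time: 12.3
position: [459.0, 341.0, 11.3]
tool_rot: [-1.023, 2.97, -0.0]
force: [-0.3, 0.2, 0.7]
opening: 11.6
grasp_force: 40.0
```

Run:
```python
from h import *
o=observe();print({k:o[k] for k in("position","tool_rot","force","opening","grasp_force","joint_positions")})
```

```text
{'position': array([458.97264475, 341.01367551,  11.25104207]), 'tool_rot': array([-1.02277888e+00,  2.97037885e+00, -4.63811247e-05]), 'force': array([-0.29144697,  0.17532146,  0.68057975]), 'opening': 11.632880299823213, 'grasp_force': 40.00015676021576, 'joint_positions': array([ 5.57609224e-01,  6.74587225e-01,  1.72591650e+00, -6.25606017e-05,
        7.41037026e-01, -1.67636331e+00])}
```

Request:
play_rows(
  targets=[
    [[0,0,-1,0,0,0,0.05],[0,0,-3,0,0,0,0.05],[0,0,-4,0,0,0,0.05],[0,0,-4,0,0,0,0.05],[0.65,-1.95,0,0,0,0,0.05],[1.3,-3.86,0,0,0,0,0.05],[1.3,-3.86,0,0,0,0,0.05],[1.3,-3.86,0,0,0,0,0.05],[1.3,-3.86,0,0,0,0,0.05],[1.3,-3.86,0,0,0,0,0.05]],
  ],
)

```text
time: 13.3
position: [533.7, 128.0, 131.9]
tool_rot: [-1.023, 2.97, -0.0]
force: [0.4, 0.5, -0.7]
opening: 11.7
grasp_force: 40.0
```

Request:
play_rows(
  targets=[
    [[1.3,-3.86,0,0,0,0,0.05],[1.3,-3.86,0,0,0,0,0.05],[1.3,-3.86,0,0,0,0,0.05],[1.3,-3.86,0,0,0,0,0.05],[0.36,-0.9,0,0,0,0,0.05],[0,0,0,0,0,8.4,0.05],[0,0,0,0,-5.5,0,0.05],[0,0,0,0,-5.5,0,0.05],[0,0,0,0,0,0,0.05],[0,0,0,0,0,0,0.05]],
  ],
)

```text
time: 14.3
position: [590.0, -33.3, 131.8]
tool_rot: [-0.755, 2.859, 0.072]
force: [-0.5, -0.1, -1.2]
opening: 11.7
grasp_force: 40.0
```

```bash
cat >> h.py <<'E'
CT=np.array([583.0,-37.7,17.0]);PR=R.from_euler("z",29.6,degrees=True).as_matrix()
def st():
    o=observe();M=R.from_rotvec(o["tool_rot"]).as_matrix();p=o["position"]
    print("t",o["time"],"plate",(PR.T@(p-CT)).round(2),"force plate",(PR.T@o["force"]).round(1),"open",round(o["opening"],1),o["grasp_force"])
    Mp=PR.T@M;print("tool z in plate",Mp[:,2].round(3),"tilt",np.degrees(np.arctan2(Mp[0,2],-Mp[2,2])).round(2),"tool y",Mp[:,1].round(3));return p,M
E
python3 - <<'E'
from h import *
st()
c=capture("wrist");save(c,"w5.png",s=1.3)
E
```

```text
t 14.3 plate [  8.29   0.33 114.75] force plate [-0.5  0.2 -1.2] open 11.7 39.99959349632263
tool z in plate [ 0.189  0.    -0.982] tilt 10.9 tool y [0. 1. 0.]
```

View pics/w5.png

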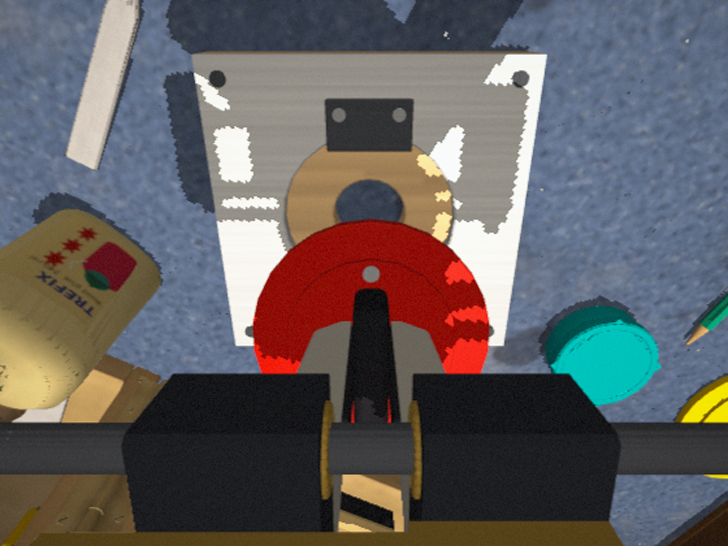

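The wrist view has the red disc held tilted, with its front edge at (371,220). Ahead of it are the seat at (370,205) and the lip from x=326 to 413. Seat, lip and disc are centred on the same column, and the plate looks symmetric, so the yaw is right.

Request:
play_rows(
  targets=[
    [[0.19,0,1,0,0,0,0.05],[0.38,0,2,0,0,0,0.05],[0.38,0,2,0,0,0,0.05],[0.29,0,1.5,0,0,0,0.05],[0.19,0,1,0,0,0,0.05],[0.1,0,0.4,0,0,0,0.05],[0,0,0,0,0,0,0.05],[0,0,0,0,0,0,0.05]],
  ],
)

```text
time: 15.15
position: [590.7, -33.4, 51.2]
tool_rot: [-0.755, 2.856, 0.072]
force: [-0.9, 0.4, -0.4]
opening: 11.9
grasp_force: 40.0
```

Run:
```python
from h import *
p,M=st();c=capture("wrist");cv2.imwrite("w6.png",c["frame"][:,:,::-1])
t=lambda q:p+M@np.array(q)   # tool: disc underside at z=+11.7
print("flange top front edge",proj(c,t((45.5,0,5.7))),"step front",proj(c,t((32,0,2.7))))
print("lip edge",proj(c,CT+PR@(-39,0,12)),"sides",proj(c,CT+PR@(-39,-22,12)),proj(c,CT+PR@(-39,22,12)))
f=c["frame"].astype(int);u=int(round(proj(c,t((45.5,0,5.7)))[0]))
for v in range(60,200):
    r=f[v,u-16:u-10].mean(0).round().astype(int); print(v,*r,end="; ")
```

```text
t 15.15 plate [ 8.77 -0.06 34.23] force plate [-0.6  0.8 -0.4] open 11.9 39.99967038631439
tool z in plate [ 0.191 -0.    -0.982] tilt 11.03 tool y [-0.     1.    -0.001]
flange top front edge [284.491221   170.76054701] step front [284.48972664 200.45917469]
lip edge [284.67281818 156.44090252] sides [238.74181948 156.4158203 ] [330.59755861 156.46598134]
60 141 137 129; 61 141 137 130; 62 142 138 130; 63 142 137 129; 64 141 137 130; 65 138 136 128; 66 137 133 126; 67 138 134 127; 68 138 133 126; 69 140 136 128; 70 138 135 129; 71 139 135 127; 72 139 136 129; 73 139 136 128; 74 138 134 127; 75 136 133 125; 76 138 134 126; 77 140 136 129; 78 139 136 128; 79 140 136 130; 80 140 136 130; 81 143 140 131; 82 144 139 133; 83 144 141 133; 84 143 138 132; 85 140 136 129; 86 137 134 126; 87 137 133 126; 88 138 134 128; 89 140 136 129; 90 140 137 130; 91 142 138 130; 92 142 138 131; 93 144 140 133; 94 144 141 132; 95 145 141 133; 96 144 142 133; 97 143 140 132; 98 144 139 132; 99 96 94 91; 100 50 51 51; 101 46 48 49; 102 47 47 49; 103 46 47 49; 104 46 47 48; 105 42 45 46; 106 45 45 46; 107 44
[... 628 characters left out ...]
45 45 46; 153 44 47 47; 154 43 42 43; 155 122 99 71; 156 156 124 85; 157 158 127 85; 158 158 126 85; 159 157 125 84; 160 156 125 83; 161 156 124 83; 162 155 123 83; 163 154 123 82; 164 152 121 80; 165 152 120 80; 166 152 120 83; 167 150 121 81; 168 150 119 80; 169 144 108 74; 170 102 43 25; 171 98 15 10; 172 125 12 10; 173 137 13 7; 174 136 13 7; 175 136 14 4; 176 135 11 6; 177 136 10 5; 178 136 13 5; 179 136 14 4; 180 136 12 5; 181 134 12 5; 182 136 14 7; 183 136 11 5; 184 136 10 8; 185 135 10 4; 186 136 13 8; 187 136 15 7; 188 136 12 7; 189 136 12 6; 190 135 11 6; 191 135 13 6; 192 136 12 5; 193 136 10 6; 194 135 12 3; 195 135 12 6; 196 135 10 6; 197 136 13 8; 198 136 16 11; 199 136 12 10;
```

Request:
play_rows(
  targets=[
    [[0.1,0,0.5,0,0,0,0.05],[0.1,0,0.5,0,0,0,0.05],[0.03,0,0.2,0,0,0,0.05],[0,0,0,0,0,0,0.05],[0,0,0,0,0,0,0.05]],
  ],
)

```text
time: 15.7
position: [590.3, -33.4, 38.5]
tool_rot: [-0.755, 2.857, 0.073]
force: [0.0, -0.2, -2.0]
opening: 11.7
grasp_force: 40.0
```

```bash
python3 -c "from h import *;st()"
```

```text
t 15.7 plate [ 8.49  0.08 21.51] force plate [-0.1 -0.2 -2. ] open 11.7 39.99965786933899
tool z in plate [ 0.191  0.    -0.982] tilt 11.0 tool y [0. 1. 0.]
```

Request:
play_rows(
  targets=[
    [[0.01,0,0.05,0,0,0,0.05],[0.25,0,-0.05,0,0,0,0.05],[0.25,0,-0.05,0,0,0,0.05],[0.25,0,-0.05,0,0,0,0.05],[0,0,0,0,0,0,0.05]],
  ],
)

```text
time: 16.2
position: [583.3, -37.4, 38.1]
tool_rot: [-0.755, 2.857, 0.073]
force: [0.4, 0.8, -1.0]
opening: 11.6
grasp_force: 40.0
```

```bash
python3 -c "from h import *;st()"
```

```text
t 16.2 plate [ 0.45  0.1  21.09] force plate [ 0.7  0.5 -1. ] open 11.6 39.99956130981445
tool z in plate [ 0.191  0.    -0.982] tilt 10.99 tool y [0. 1. 0.]
```

Request:
play_rows(
  targets=[
    [[0.2,0,-0.04,0,0,0,0.05],[0.11,0,-0.02,0,0,0,0.05],[0.1,0,-0.02,0,0,0,0.05],[0,0,0,0,0,0,0.05]],
  ],
)

```text
time: 16.6
position: [580.0, -39.3, 38.1]
tool_rot: [-0.755, 2.857, 0.073]
force: [0.0, -0.6, -1.5]
opening: 11.9
grasp_force: 40.0
```

```bash
python3 -c "from h import *;st()"
```

```text
t 16.6 plate [-3.43  0.12 21.06] force plate [-0.3 -0.5 -1.5] open 11.9 39.99955236911774
tool z in plate [ 0.191 -0.    -0.982] tilt 11.0 tool y [-0.  1. -0.]
```

Request:
play_rows(
  targets=[
    [[-0.03,0,0.12,0,1.5,0,0.05],[-0.03,0,0.12,0,1.5,0,0.05],[-0.03,0,0.12,0,1.5,0,0.05],[-0.03,0,0.12,0,1.5,0,0.05],[0,0,0,0,0,0,0.05],[0,0,0,0,0,0,0.05]],
  ],
)

```text
time: 17.2
position: [581.6, -38.2, 33.4]
tool_rot: [-0.781, 2.955, 0.035]
force: [-0.6, -0.2, -1.1]
opening: 12.0
grasp_force: 40.0
```

```bash
python3 -c "from h import *;st()"
```

```text
t 17.2 plate [-1.42  0.25 16.41] force plate [-0.6  0.1 -1.1] open 12.0 39.99978303909302
tool z in plate [ 0.088  0.    -0.996] tilt 5.03 tool y [-0.  1.  0.]
```

Request:
play_rows(
  targets=[
    [[-0.02,0,0.1,0,1.25,0,0.05],[-0.02,0,0.1,0,1.25,0,0.05],[0,0,0,0,0,0,0.05]],
  ],
)

```text
time: 17.5
position: [582.5, -37.9, 31.4]
tool_rot: [-0.792, 2.997, 0.017]
force: [-0.2, -0.2, -1.0]
opening: 12.1
grasp_force: 40.0
```

```bash
python3 -c "from h import *;st()"
```

```text
t 17.5 plate [-0.54  0.08 14.45] force plate [-0.3 -0.1 -1. ] open 12.1 39.99972224235535
tool z in plate [ 0.043 -0.    -0.999] tilt 2.45 tool y [-0.  1. -0.]
```

Request:
play_rows(
  targets=[
    [[-0.02,0,0.1,0,1.25,0,0.05],[-0.02,0,0.1,0,1.25,0,0.05],[0,0,0.05,0,0,0,0.05],[0,0,0,0,0,0,0.05]],
  ],
)

```text
time: 17.9
position: [582.6, -37.6, 28.8]
tool_rot: [0.803, -3.037, -0.0]
force: [0.2, 0.5, -1.1]
opening: 11.9
grasp_force: 40.0
```

```bash
python3 -c "from h import *;st()"
```

```text
t 17.9 plate [-0.36  0.27 11.84] force plate [ 0.4  0.3 -1.1] open 11.9 39.999656081199646
tool z in plate [-0.  0. -1.] tilt -0.01 tool y [-0.  1.  0.]
```

Flat and nearly down with no contact yet. I'm lowering in small steps until I feel the floor.

Request:
play_rows(
  targets=[
    [[0,0,0.05,0,0,0,0.05],[0,0,0.05,0,0,0,0.05],[0,0,0,0,0,0,0.05]],
  ],
)

```text
time: 18.2
position: [582.5, -37.9, 28.3]
tool_rot: [-0.802, 3.037, 0.0]
force: [-1.4, 0.6, 2.9]
opening: 11.7
grasp_force: 40.0
```

Request:
play_rows(
  targets=[
    [[0,0,0.05,0,0,0,0.05],[0,0,0,0,0,0,0.05]],
  ],
)

```text
time: 18.4
position: [582.5, -37.8, 28.2]
tool_rot: [-0.802, 3.037, 0.0]
force: [-3.8, -0.0, 8.9]
opening: 11.8
grasp_force: 40.0
```

Request:
play_rows(
  targets=[
    [[0,0,0,0,0,0,0.35],[0,0,0,0,0,0,0.35],[0,0,0,0,0,0,0.35],[0,0,-1,0,0,0,0.35],[0,0,-3,0,0,0,0.35],[0,0,-4,0,0,0,0.35],[0,0,-4,0,0,0,0.35],[0,0,-4,0,0,0,0.35],[0,0,-2,0,0,0,0.35],[0,0,0,0,0,0,0.35]],
  ],
)

```text
time: 19.4
position: [583.9, -38.0, 211.3]
tool_rot: [-0.801, 3.032, -0.004]
force: [-0.3, -0.6, 0.9]
opening: 32.7
grasp_force: 0.0
```

Run:
```python
from h import *
st();c=capture("wrist");t=capture("top")["frame"][:,:,::-1]
f=c["frame"][:,:,::-1]
a=cv2.resize(f[:300,140:440],(560,560),interpolation=cv2.INTER_CUBIC)
b=cv2.resize(t[130:310,90:490],(800,360))[:, :]
im=np.zeros((600,800,3),np.uint8);im[:560,:560]=a;im[:200,565:]=cv2.resize(t[150:290,365:480],(235,200));im[205:405,565:]=cv2.resize(t[120:310,90:330],(235,200))
cv2.imwrite("pics/end.png",im)
```

```text
t 19.4 plate [  0.62  -0.69 194.32] force plate [-0.6 -0.3  0.9] open 32.7 0.0
tool z in plate [ 0.005 -0.004 -1.   ] tilt 0.27 tool y [-0.     1.    -0.004]
```

View pics/end.png

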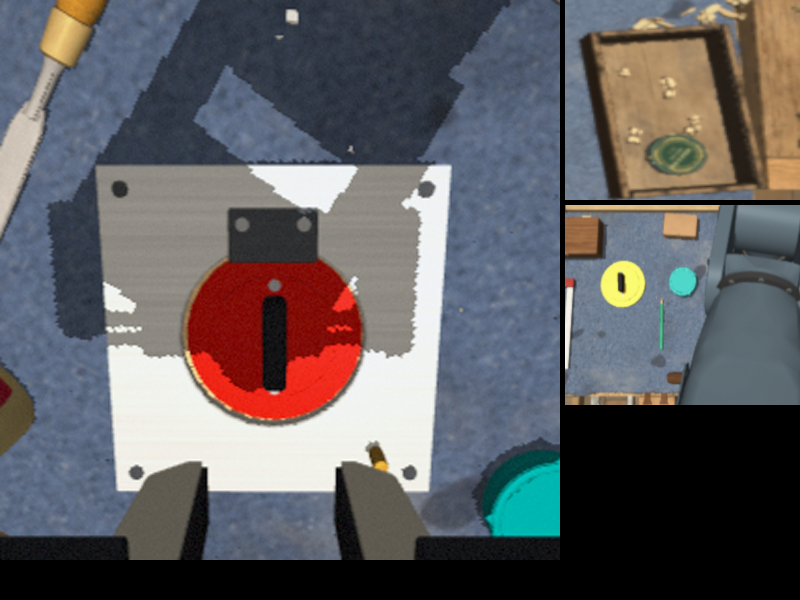

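The red disc lies flat in the seat, centred at (274,338) with an even rim gap and its edge under the lip. The tin stands in the tray at (676,152), and the yellow disc and the rest look undisturbed. Handing in.

```bash
python3 -c "from workcell import *;print(finish_job())"
```

```text
the job is handed in; nothing more can be done
None
```

The job is handed in at about 19.5 s on the robot's clock: the wax tin stands upright in the wooden tray, and the red disc lies flat in the seat under the lip, released, with everything else I could see left in place.

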